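Dispense one coin cell and slide it into the tester

ROBOT

A 6-joint arm with a two-finger parallel gripper is mounted at the origin on the work surface. World frame = base frame: x ahead of the robot, y to its left, z up, the work surface at z = 0. Lengths are in m, angles in degrees, forces in N, time in s.
With the tool pointing down it reaches from about 0.4 to 0.825 m from the base axis. Payload 7 kg.
Tool frame: the origin (TCP) lies at the very end of the fingers, on their centre line; the grasp point (between the pads) lies 19 mm behind it (r.hold_point_z is the distance from the TCP to the grasp point, in m); z points along the fingers, y is the line along which they close (so a half turn about z gives the same grasp; the last joint's range is limited). The gripper opens to 88 mm and grips with 3 to 60 N. Pads are 19 mm wide; open, the fingers measure 130 mm over their backs; the gripper's body (78 mm by 193 mm) begins 47 mm behind the grasp point.
Start: joints at [-48.696, 20.546, 0.682, 0, -70.136, -16.507], TCP at [0.283, -0.613, 0.227] pointing down, gripper open.
Joint ranges: [-176.03, 176.03], [-82.01, 121.73], [-58.28, 71.71], [-173.87, 95.51], [-174.79, -0.11], [-173.66, 173.66]. Speed limits (degrees/s): [136.94, 136.94, 172.46, 180, 180, 180].

INTERFACE

Orientations are given as [roll, pitch, yaw] about the fixed x, y, z axes, in that order (R = Rz(yaw) Ry(pitch) Rx(roll)).
In Python, from plant import telemetry, vision, workorder, r gives the robot as it stands.
- The arm moves only by the tool move_arm, never from a script. Its argument "plan" is a list of rows, each a list of 7 numbers: the opening, from -1 (shut) to 1 (fully open), so that 0 is half open, then the shift along the world's x, y, z in m, then the turn, a rotation vector about the world's x, y, z in degrees. In form: [[fingers, dx, dy, dz, ax, ay, az], ...]. A call has 1 to 20 rows; each row shifts and turns the commanded pose from where the row before left it; what a row does not reach is not made up. A row lasts 1/8 s, in which the tool goes at most 62.5 mm and 10.7 degrees, less where a joint would pass 70% of its speed; a pose out of reach is approached as far as the arm can. A call is refused whole if a number of a shift passes 0.0625 or a number of a turn 10.7, either way. A call with a gripper value outside its range is refused whole. The fingers move at their own pace and stop on an object; "force" is the grip in N (left out, the last holds). Time passes only in rows, so rows that do not move let the fingers close. It gives the time, the measured TCP pose, the force, the opening and the grip force at its end, in the units of the state.
- telemetry.get_state(): the state, without advancing time (a new reading comes with each control period).
- vision.capture(name): name is "scene" or "top" or "wrist"; returns a dict with "img" (420x560x3 uint8, red, green, blue), "depth" (420x560 float32, m along the optical axis (not along the pixel's ray), 0 where there is no reading), "intrinsics" (3x3 intrinsics, pixels), "R" (3x3) and "t" (3): a world point X has camera coordinates R X + t. Camera axes: x right, y down, z forward; pixel columns grow to the right and rows downward; lengths in m; the calibration is good to about 2 mm. A picture is of the moment at which its call begins.
- workorder.close_job(): hands the job in; it is judged then, once.
The state is a dict: "time_s": time; "joints": joint angles; "qd": joint speeds; "joint_torque": joint torques, N m; "tcp_pos": TCP position; "eef_rot": TCP orientation; "contact_force": force on the tool from outside, world axes, zero at the start; "moment": the same for the moment, N m; "gripper_width": finger opening in m; "gripper_force": force on a finger pad.
Only numpy, scipy, OpenCV 4.12 (cv2) and the standard library are available. Lean on these libraries where they do the work, as an engineer would, in place of code of your own. Each camera call takes 0.05 s, during which the arm holds its last target. There are 200 camera calls.

TASK

Press the plunger of the coin-cell dispenser once, all the way down, and let it spring back up, so that a single cell comes out onto the mat. Then slide that cell gently across the mat with your fingertips, flat and without picking it up, into the forked nest of the cell tester until it sits against the contact at the back. Leave the other cells in the magazine and everything else on the bench where it is.

Things in the scene. Friction and masses are not known exactly. Their poses are not given: they have to be found in the camera images.
- dispenser: bench coin-cell dispenser, fixed: a clear square magazine tube (34 x 34, 64 high) with a stack of four cells; behind it a grey housing (92 long, 64 wide, 50 high, from 18 to 110 behind the origin) with the plunger on top. Origin on the magazine axis at mat level (z = 0); its front is -x, where a 10 high slot at mat level lets one cell out; z up.
- plunger_top (a point): centre of the top face of the plunger's black cap (diameter 32, on an upright steel rod; top 97 above the mat when up, 67 when down), 55 behind the magazine axis. Moves with the plunger.
- plunger (a joint): how far the plunger is pressed straight down, m: 0 up, 0.030 at its bottom stop. Its spring takes about 4 N at the start, 10 N at the bottom, and sends it back up when released. A crank drives a flat pusher 2.1 mm forward per mm: one full stroke slides the lowest cell out of the front; on release the pusher draws back and the stack drops by one. Another stroke would eject another cell.
- outlet (a point): point on the mat where the centre of the ejected cell lies after a full stroke: 60 in front (-x) of the dispenser's origin (give or take a few mm).
- cell1: the lowest cell of the stack, the one that comes out: a steel coin cell, a disc of diameter 24.5, thickness 7.7, about 12 g. Origin at the centre of its underside, z up through the disc.
- cell2: next cell in the magazine, same size; stays in the dispenser and drops to mat level after the stroke. Origin at the centre of its underside.
- cell3: third cell of the stack, same size, stays in the magazine. Origin at the centre of its underside.
- cell4: top cell of the stack, same size, stays in the magazine. Origin at the centre of its underside.
- tester: cell tester, fixed: grey instrument (105 long, 78 wide, 38 high, from x = 17.5 back) with a forked black nest (10 high) at its front, open above and towards -x; the mat is the nest's floor. Origin on the mat at the centre of a seated cell; +x points into the nest. The back contact is at x = 12.25; the fork arms, 29.5 apart, have round noses starting at x = -4.6, so a seated cell sticks out 7.5.
- solder_spool: bystander, loose: small aluminium solder-wire spool standing on end, diameter 52, height 45; to be left alone. Origin at its underside.
- screwdriver: bystander, loose: black-handled screwdriver lying on the mat, 170 long; to be left alone. Origin at its underside.
- flux_bottle: bystander, loose: white flux bottle with black cap, diameter 36, height 90; to be left alone. Origin at its underside.
- tip_cleaner: bystander, loose: round black tip-cleaner pot with brass wool, diameter 72, height 59; to be left alone. Origin at its underside.
- circuit_board: bystander, loose: green circuit board with blue parts, 100 x 80, 14 high; to be left alone. Origin at its underside.
- parts_tray: bystander, loose: low black tray of small parts, 90 x 120, 22 high; to be left alone. Origin at its underside.
- brush: bystander, loose: wooden-handled brush lying on the mat, 160 long; to be left alone. Origin at its underside.
Not all that is in view belongs to the job. Leave any pink look-alike of the dispenser alone.

How it is judged (in metres and radians):
On the way, in this order (a step that is already met when the one before it is completed fails the run):
1. the plunger is pressed all the way down (27 mm or more of its 30) (value of joint plunger above 0.027 m), for 0.05 s.
2. the plunger is back up and one cell lies on the mat in front of the dispenser (value of joint plunger below 0.003 m and x of cell1 in the frame of dispenser below -0.045 m and horizontal distance between each of cell2, cell3, cell4 and dispenser below 0.004 m and height (world z) of cell2 below 0.003 m and height (world z) of cell3 below 0.0107 m and height (world z) of cell4 below 0.0184 m), for 0.2 s.
At the end, for the whole second after the job is handed in: The ejected cell lies flat and at rest in the tester's nest, its centre within 3 mm of the seated position along the nest (against the back contact) and within 4 mm across it; the plunger is up (within 3 mm) and the other three cells are stacked in the magazine, within 4 mm of its axis (x of cell1 in the frame of tester between -0.003 and 0.003 m and y of cell1 in the frame of tester between -0.004 and 0.004 m and height (world z) of cell1 below 0.0025 m and angle between cell1's own z axis and vertical below 0.1 rad and linear speed of cell1 below 0.01 m/s and value of joint plunger below 0.003 m and horizontal distance between each of cell2, cell3, cell4 and dispenser below 0.004 m and height (world z) of cell2 below 0.003 m and height (world z) of cell3 below 0.0107 m and height (world z) of cell4 below 0.0184 m); the robot touches nothing.
It fails at once if the dispensed cell is lifted off the mat by more than 5 mm or tipped by more than 0.4 rad (height (world z) of cell1 above 0.005 m or angle between cell1's own z axis and vertical above 0.4 rad).
It fails at once if a second cell comes out of the magazine, or a cell is lifted out of it (x of any of cell2, cell3, cell4 in the frame of dispenser below -0.01 m or height (world z) of cell4 above 0.032 m).
It fails at once if the cell is pinched or jammed by the fingers with more than 30 N (contact force between the fingers and cell1 above 30 N).
It fails at once if a bystander is moved by more than 15 mm (distance of any of solder_spool, screwdriver, flux_bottle, tip_cleaner, circuit_board, parts_tray, brush from where it was at the start of the episode above 0.015 m).
It also fails if it takes over 70 s, if anything falls off the work surface, if the arm or the gripper's body presses on something with over 40 N, if the wrist force passes 120 N, or if a joint passes its speed limit or range.

## Working session

There is one attempt and no reset: what is moved stays moved. The work goes in short steps, Python scripts to look and compute and a tool call to move; the robot and the scene stay as the last step left them, time stands still between calls to the robot, and variables do not carry over. Pictures are saved under pics/ and viewed, at most 10 in all, crops included, and the job is handed in when it is done.

Besides the shell and the picture viewer there is one more tool, called by a JSON object that holds its "name" and its "arguments". move_arm: Moves the arm, as the interface text tells. Its arguments: {"type":"object","properties":{"plan":{"type":"array"},"force":{"type":"number"}},"required":["plan"]}

```bash
mkdir -p pics; ls; cat > h.py <<'E'
import numpy as np, cv2
from plant import telemetry, vision, workorder, r
def save(c,n): cv2.imwrite('pics/'+n,cv2.cvtColor(c['img'],cv2.COLOR_RGB2BGR))
def ray(c,u,v,z):
    K,R,t=map(np.asarray,(c['intrinsics'],c['R'],c['t'])); t=t.ravel()
    d=R.T@np.linalg.solve(K,[u,v,1]); o=-R.T@t
    return o+d*(z-o[2])/d[2]
def dep(c,u,v):
    K,R,t=map(np.asarray,(c['intrinsics'],c['R'],c['t'])); t=t.ravel()
    return R.T@(np.linalg.solve(K,[u,v,1])*c['depth'][v,u]-t)
E
python3 - <<'E'
from h import *
import pickle
for n in('top','scene'):
    c=vision.capture(n); pickle.dump(c,open(n+'.pkl','wb')); save(c,n+'0.png'); print(n,-np.asarray(c['R']).T@np.ravel(c['t']))
print(telemetry.get_state())
E
```

```text
pics
top [ 0.25030317 -0.07007626  1.44559688]
scene [1.05273721 0.34700961 0.93470441]
{'time_s': 0.1, 'joints': array([-4.86945641e+01,  2.05876872e+01,  6.38098677e-01, -1.50771563e-02,
       -7.01357514e+01, -1.65060421e+01]), 'qd': array([-0.0498626 , -0.07047892,  0.00802495,  0.10946102,  0.00964046,
        0.1006265 ]), 'joint_torque': array([-9.87998174e-04, -5.84163094e+01,  2.93752384e+01,  7.01548755e+00,
        1.01807347e-02, -2.02551371e-05]), 'tcp_pos': array([ 0.28289034, -0.6123779 ,  0.2257137 ]), 'eef_rot': array([ 1.79914150e+02, -1.06582622e-02, -1.55205732e+02]), 'contact_force': array([-0.65002908,  0.16843069,  0.17326996]), 'moment': array([-0.01213289,  0.07017271, -0.01584599]), 'gripper_force': 0.0, 'gripper_width': 0.08763535043636779}
```

View pics/top0.png

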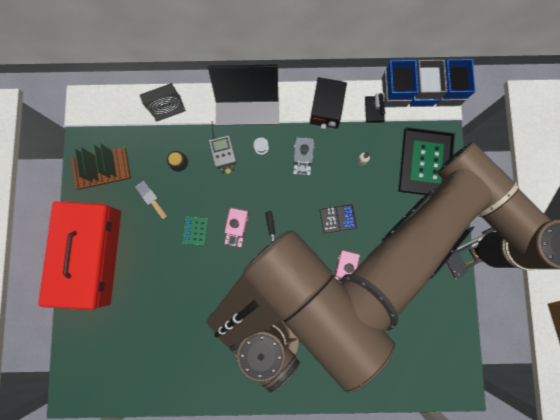

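View pics/scene0.png

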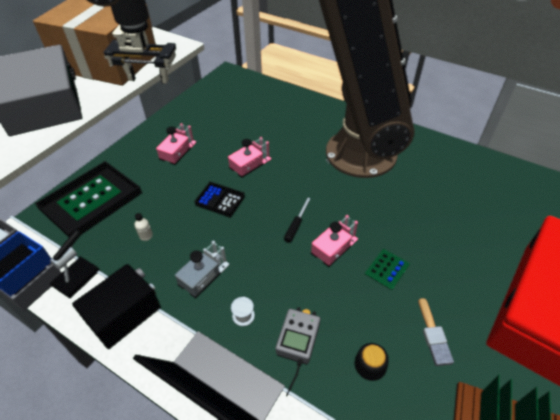

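Top view: a grey dispenser sits at (303,155), with its magazine end towards the robot. Pink look-alikes are at (236,228) and (347,265), plus a third seen in the scene view. The grey one fits the description. The tester is at (222,152), with its nest near (228,170). I'll enlarge that area to confirm.

```bash
python3 - <<'E'
from h import *
import pickle
c=pickle.load(open('top.pkl','rb')); s=pickle.load(open('scene.pkl','rb'))
a=c['img'][125:185,200:330]; b=s['img'][230:370,160:340]
a=cv2.resize(a,None,fx=6,fy=6,interpolation=cv2.INTER_CUBIC)
cv2.imwrite('pics/crop.png',a[...,::-1]);
print(dep(c,303,155),dep(c,222,160),ray(c,262,356,0))
E
```

```text
[ 0.64418523 -0.14648744  0.05598921] [0.63544411 0.14653556 0.03861555] [-0.05646045  0.00989206  0.        ]
```

View pics/crop.png

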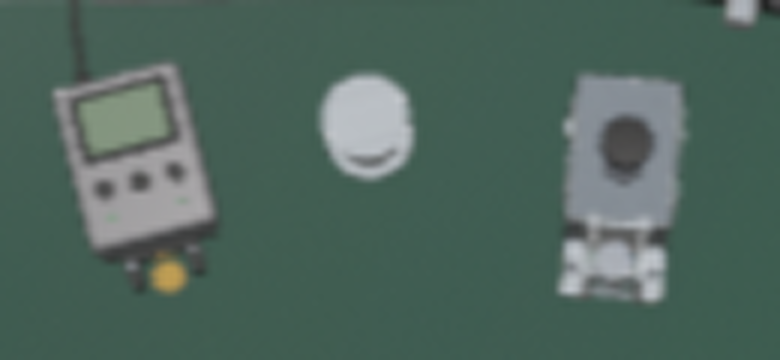

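The crop shows the grey dispenser with its cap at crop (627,142) and the clear magazine at (613,262). The tester has its fork at the bottom, around (168,265), with a gold disc between the arms. That is probably the contact, and I'll check it from the wrist camera.

```bash
python3 - <<'E'
from h import *
import pickle
c=pickle.load(open('top.pkl','rb'))
P=lambda u,v,z: ray(c,200+u/6-.42,125+v/6-.42,z)[:2]
q=[P(578,75,.05),P(686,82,.05),P(668,226,.05),P(565,220,.05)]
print('hous',q,'cen',np.mean(q,0)); f=(q[2]+q[3]-q[0]-q[1]);print(np.degrees(np.arctan2(-f[1],-f[0])))
print('cap',P(627,142,.097),'mag',P(613,262,.064))
t=[P(53,92,.038),P(176,65,.038),P(216,218,.038),P(95,250,.038)]
f=t[0]+t[1]-t[2]-t[3]; print('tester',t,np.mean(t,0),np.degrees(np.arctan2(f[1],f[0])),np.linalg.norm(f)/2)
print('gold',P(169,277,.0))
E
```

```text
hous [array([ 0.71324217, -0.12272828]), array([ 0.70774178, -0.18783972]), array([ 0.61858918, -0.17458922]), array([ 0.62332976, -0.11302868])] cen [ 0.66572572 -0.14954647]
-7.303568878691429
cap [ 0.65676544 -0.14857738] mag [ 0.59358109 -0.140448  ]
tester [array([0.71195938, 0.19667334]), array([0.72774532, 0.12181773]), array([0.6313682 , 0.09738247]), array([0.61276736, 0.1703403 ])] [0.67096007 0.14655346] 14.552347757575687 0.10102562380956191
gold [0.60464079 0.13094592]
```

{"name": "move_arm", "arguments": {"plan": [[-1,0.0312,0.0387,0,0,0,-1],[-1,0.0312,0.0387,0,0,0,-1],[-1,0.0312,0.0387,0,0,0,-1],[-1,0.0312,0.0387,0,0,0,-1],[-1,0.0312,0.0387,0,0,0,-1],[-1,0.0312,0.0387,0,0,0,-1],[-1,0.0312,0.0387,0,0,0,-1],[-1,0.0312,0.0387,0,0,0,-1],[-1,0.0312,0.0387,0,0,0,-1],[-1,0.0312,0.0387,0,0,0,-1],[-1,0.0312,0.0387,0,0,0,0],[-1,0.0312,0.0387,0,0,0,0],[-1,0,0,0,0,0,0],[-1,0,0,0,0,0,0]]}}

```text
time_s: 1.85
tcp_pos: [0.6571, -0.1482, 0.2259]
eef_rot: [180.0, -0.1, -165.2]
contact_force: [-0.2, -0.6, 0.6]
gripper_width: 0.0007
gripper_force: 0.0
```

```bash
python3 - <<'E'
from h import *
import pickle
c=vision.capture('wrist'); pickle.dump(c,open('w1.pkl','wb')); save(c,'w1.png')
s=telemetry.get_state(); print(s['tcp_pos'],s['eef_rot'],s['gripper_width'],s['contact_force'])
E
```

```text
[ 0.65691965 -0.14872691  0.22619132] [ 1.79988687e+02 -5.08807637e-02 -1.65215217e+02] 0.0005274162383095602 [-0.67000899  0.44386107  0.19860184]
```

View pics/w1.png

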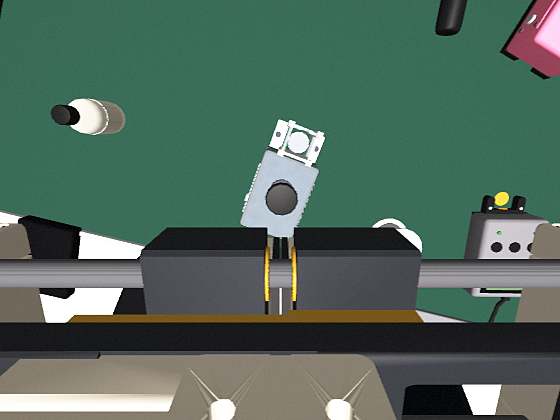

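Wrist view: cap at (281,197), stack in the magazine at (299,141), gold seat disc at (502,199) between the fork arms at (488,204) and (518,203).

```bash
python3 - <<'E'
from h import *
import pickle
c=pickle.load(open('w1.pkl','rb'))
cap=ray(c,281,197,.097); mag=ray(c,299,141,.031)
print('cap',cap,dep(c,281,197),'mag cell',mag,dep(c,299,141),np.degrees(np.arctan2(*(cap-mag)[1::-1])),np.linalg.norm((cap-mag)[:2]))
print('gold',ray(c,502,199,0),dep(c,502,199),'arms',ray(c,488,197,.01),ray(c,519,196,.01))
cv2.imwrite('pics/w1c.png',cv2.resize(c['img'][180:310,440:560],None,fx=5,fy=4.6,interpolation=2)[...,::-1])
E
```

```text
cap [ 0.65449151 -0.14799455  0.097     ] [ 0.65467445 -0.14794418  0.09614428] mag cell [ 0.60087178 -0.141114    0.031     ] [ 0.60090433 -0.14101294  0.02949983] -7.312308073539336 0.054059386683837134
gold [0.60479164 0.13321791 0.        ] [ 0.60484846  0.13468179 -0.00188377] arms [0.60662225 0.10742199 0.01      ] [0.59550218 0.14431021 0.01      ]
```

View pics/w1c.png

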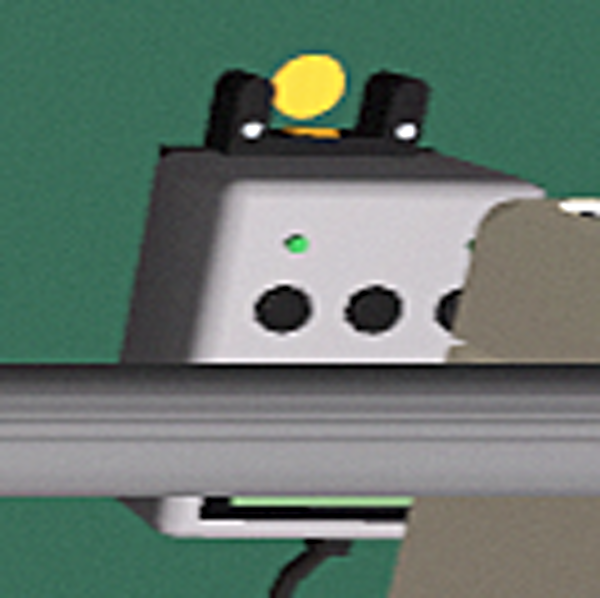

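{"name": "move_arm", "arguments": {"plan": [[-1,-0.002,0,-0.04,0,0,0],[-1,0,0,-0.04,0,0,0],[-1,0,0,-0.035,0,0,0],[-1,0,0,-0.01,0,0,0],[-1,0,0,-0.01,0,0,0],[-1,0,0,-0.01,0,0,0],[-1,0,0,-0.008,0,0,0],[-1,0,0,-0.006,0,0,0],[-1,0,0,0,0,0,0],[-1,0,0,0,0,0,0]]}}

```text
time_s: 3.15
tcp_pos: [0.6552, -0.1494, 0.0702]
eef_rot: [-179.9, 0.0, -165.2]
contact_force: [-6.4, -0.4, 9.6]
gripper_width: 0.0008
gripper_force: 4.7
```

{"name": "move_arm", "arguments": {"plan": [[-1,0,0,-0.002,0,0,0],[-1,0,0,-0.002,0,0,0],[-1,0,0,0,0,0,0]]}}

```text
time_s: 3.52
tcp_pos: [0.6552, -0.1494, 0.0673]
eef_rot: [-179.9, 0.0, -165.2]
contact_force: [-8.8, -0.1, 15.5]
gripper_width: 0.0005
gripper_force: 7.8
```

{"name": "move_arm", "arguments": {"plan": [[-1,0,0,0.01,0,0,0],[-1,0,0,0.01,0,0,0],[-1,0,0,0.01,0,0,0],[-1,0,0,0.01,0,0,0],[-1,0,0,0.03,0,0,0],[-1,0,0,0.04,0,0,0],[-1,0,0,0.03,0,0,0],[-1,0,0,0,0,0,0],[-1,0,0,0,0,0,0]]}}

```text
time_s: 4.65
tcp_pos: [0.6553, -0.1481, 0.2032]
eef_rot: [180.0, 0.0, -165.2]
contact_force: [0.4, -0.4, -0.5]
gripper_width: 0.0007
gripper_force: 0.0
```

```bash
python3 - <<'E'
from h import *
import pickle
c=vision.capture('wrist'); pickle.dump(c,open('w2.pkl','wb')); save(c,'w2.png')
s=telemetry.get_state(); print(s['tcp_pos'],s['contact_force'])
E
```

```text
[ 0.6550681  -0.14809095  0.2025894 ] [ 0.2782282  -0.98518103  0.86292607]
```

View pics/w2.png

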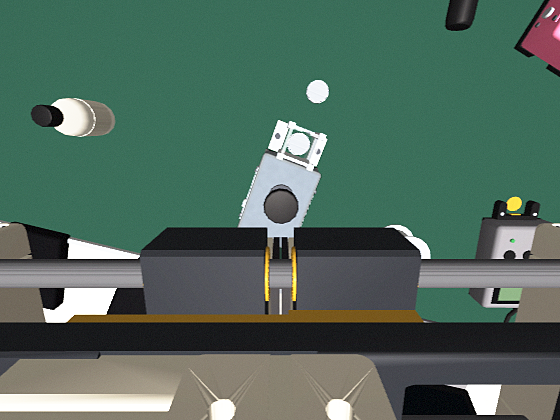

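The cell is out on the mat at (317,91), and the cap is back up at (281,204). The gold seat is at (515,204).

```bash
python3 - <<'E'
from h import *
import pickle
c=pickle.load(open('w2.pkl','rb'))
g=c['img'][75:108,300:335].astype(int).min(2)>150
v,u=np.nonzero(g);print(u.mean()+300,v.mean()+75)
print('cell',ray(c,u.mean()+300,v.mean()+75,.0075),'cap',dep(c,281,204),'mag',dep(c,300,145),'gold',ray(c,515,204,0))
im=c['img'].astype(int); m=(im[...,0]>180)&(im[...,2]<90); m[:,:495]=0;m[230:]=0
v,u=np.nonzero(m);print(u.mean(),v.mean(),ray(c,u.mean(),v.mean(),0))
E
```

```text
317.2493887530562 91.09779951100245
cell [ 0.54317595 -0.13600601  0.0075    ] cap [ 0.65425507 -0.14749579  0.09644193] mag [ 0.60276625 -0.13970141  0.02338956] gold [0.60442691 0.13384716 0.        ]
513.7142857142857 204.0164835164835 [0.6048458  0.13234589 0.        ]
```

{"name": "move_arm", "arguments": {"plan": [[0,-0.0375,0.0042,0,0,0,0],[0,-0.0375,0.0042,0,0,0,0],[0,-0.0375,0.0041,0,0,0,0],[0,0,0,-0.05,0,0,0],[0,0,0,-0.05,0,0,0],[0,0,0,-0.05,0,0,0],[0,0,0,-0.03,0,0,0],[0,0,0,0,0,0,0],[0,0,0,0,0,0,0]]}}

```text
time_s: 5.82
tcp_pos: [0.5435, -0.1359, 0.0242]
eef_rot: [-180.0, 0.0, -165.2]
contact_force: [0.6, 0.5, -0.0]
gripper_width: 0.0438
gripper_force: 0.0
```

```bash
python3 - <<'E'
from h import *
import pickle
c=vision.capture('wrist'); pickle.dump(c,open('w3.pkl','wb')); save(c,'w3.png')
s=telemetry.get_state(); print(s['tcp_pos'],s['contact_force'],s['gripper_width'])
E
```

```text
[ 0.54391445 -0.13584481  0.02475519] [ 0.52033387 -0.89515134  0.77073137] 0.04392023479843005
```

View pics/w3.png

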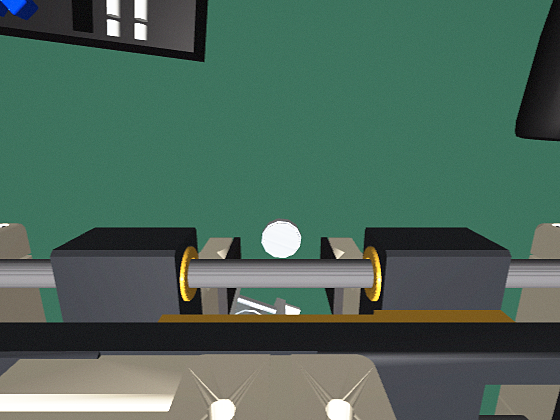

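The cell is at (281,239), centred between the fingers.

```bash
python3 - <<'E'
from h import *
import pickle
c=pickle.load(open('w3.pkl','rb'))
print(ray(c,281,239,.0075),dep(c,281,239))
E
```

```text
[ 0.54209079 -0.13564637  0.0075    ] [ 0.54252596 -0.13552913  0.00629123]
```

{"name": "move_arm", "arguments": {"plan": [[0,-0.001,0,-0.012,0,0,0],[0,0,0,-0.008,0,0,0],[0,0,0,0,0,0,0],[-0.3,0,0,0,0,0,0],[-0.4,0,0,0,0,0,0],[-0.5,0,0,0,0,0,0],[-0.5,0,0,0,0,0,0],[-0.5,0,0,0,0,0,0]], "force": 3}}

```text
time_s: 6.88
tcp_pos: [0.5421, -0.1358, 0.0037]
eef_rot: [-180.0, 0.0, -165.2]
contact_force: [-0.1, 0.9, 1.5]
gripper_width: 0.0245
gripper_force: 3.0
```

{"name": "move_arm", "arguments": {"plan": [[-0.5,0.0009,0.005,0,0,0,0],[-0.5,0.0009,0.01,0,0,0,0],[-0.5,0.0009,0.0139,0,0,0,0],[-0.5,0.0009,0.0139,0,0,0,0],[-0.5,0.0009,0.0139,0,0,0,0],[-0.5,0.0009,0.0139,0,0,0,0],[-0.5,0.0009,0.0139,0,0,0,0],[-0.5,0.0009,0.0139,0,0,0,0],[-0.5,0.0009,0.0139,0,0,0,0],[-0.5,0.0009,0.0139,0,0,0,0],[-0.5,0.0009,0.0139,0,0,0,0],[-0.5,0.0009,0.0139,0,0,0,0],[-0.5,0.0009,0.0139,0,0,0,0],[-0.5,0.0009,0.0139,0,0,0,0],[-0.5,0.0009,0.0139,0,0,0,0],[-0.5,0.0009,0.0139,0,0,0,0],[-0.5,0.0009,0.0139,0,0,0,0],[-0.5,0.0009,0.0139,0,0,0,0],[-0.5,0.0009,0.013,0,0,0,0],[-0.5,0.0009,0.006,0,0,0,0]]}}

```text
time_s: 9.38
tcp_pos: [0.5599, 0.1215, 0.0035]
eef_rot: [180.0, -0.0, -165.2]
contact_force: [-0.1, -2.4, 4.1]
gripper_width: 0.024
gripper_force: 3.0
```

{"name": "move_arm", "arguments": {"plan": [[-0.3,0,0,0,0,0,0],[0,0,0,0,0,0,0],[0,0,0,0,0,0,0],[0,0,0,0.02,0,0,0],[0,0,0,0.04,0,0,0],[0,0,0,0.05,0,0,0],[0,0.03,0.007,0.05,0,0,0],[0,0.03,0.007,0.02,0,0,0],[0,0.02,0.006,0,0,0,0],[0,0,0,0,0,0,0],[0,0,0,0,0,0,0]]}}

```text
time_s: 10.75
tcp_pos: [0.6393, 0.1401, 0.1829]
eef_rot: [-180.0, -0.1, -165.2]
contact_force: [0.6, 0.3, -0.2]
gripper_width: 0.0439
gripper_force: 0.0
```

```bash
python3 - <<'E'
from h import *
import pickle
c=vision.capture('wrist'); pickle.dump(c,open('w4.pkl','wb'))
cv2.imwrite('pics/w4.png',cv2.resize(c['img'][60:260,180:400],None,fx=3,fy=3,interpolation=2)[...,::-1])
s=telemetry.get_state(); print(s['tcp_pos'],s['contact_force'],s['gripper_width'])
E
```

```text
[0.63920925 0.14014768 0.18311761] [ 0.50589776 -0.28503787  0.27189459] 0.04378313748470407
```

View pics/w4.png

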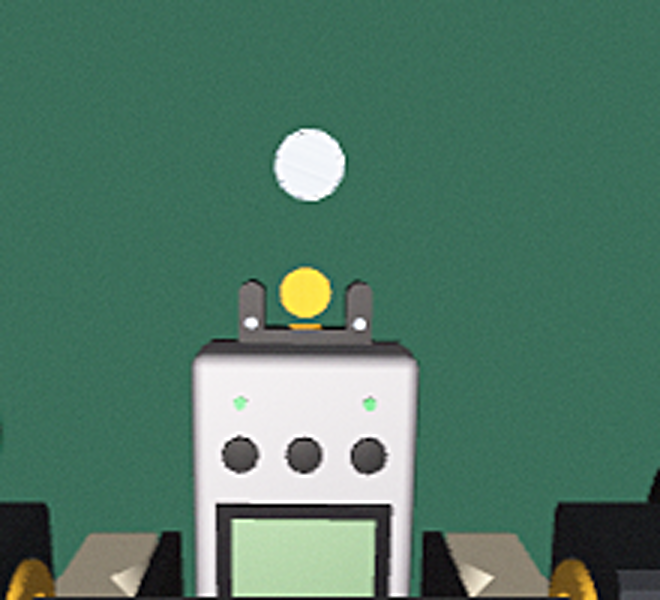

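The cell is at crop (310,164) and the seat at (305,292). The fork's inner edges are at 265 and 347, and the tester is parallel to the tool axes.

```bash
python3 - <<'E'
from h import *
import pickle
c=pickle.load(open('w4.pkl','rb'))
P=lambda u,v,z: ray(c,180+u/3-.33,60+v/3-.33,z)
ce=P(310,164,.0077);g=P(305,292,0);a=(P(265,300,.01)+P(347,300,.01))/2
l=P(251,323,.01);rr=P(360,324,.01);print(ce,g,a,l,rr); d=l-rr
print('yaw by pins',np.degrees(np.arctan2(d[1],d[0]))); back=P(305,325,.01);print(back)
th=np.radians(14.6);ax=np.array([np.cos(th),np.sin(th)]);n=np.array([-ax[1],ax[0]])
for q in(ce,g,a,back): print((q-g)[:2]@ax,(q-g)[:2]@n)
E
```

```text
[0.56062214 0.12230904 0.0077    ] [0.60434048 0.13212857 0.        ] [0.60613893 0.1329484  0.01      ] [0.61915504 0.11590066 0.01      ] [0.60946315 0.15396709 0.01      ]
yaw by pins -75.71571412815314
[0.61487761 0.13489702 0.01      ]
-0.04478184211104833 0.0015175989243643821
0.0 0.0
0.0019470291789647168 0.00034001739642959533
0.010894718057471471 2.2964014373592044e-05
```

{"name": "move_arm", "arguments": {"plan": [[-0.73,-0.035,-0.0087,0,0,0,-0.3],[-0.73,-0.0355,-0.0087,0,0,0,0],[-0.73,-0.035,-0.0087,0,0,0,0],[-0.73,0,0,-0.05,0,0,0],[-0.73,0,0,-0.05,0,0,0],[-0.73,0,0,-0.05,0,0,0],[-0.73,0,0,-0.02,0,0,0],[-0.73,0,0,-0.008,0,0,0],[-0.73,0,0,0,0,0,0],[-0.73,0,0,0,0,0,0]]}}

```text
time_s: 12.05
tcp_pos: [0.5352, 0.1149, 0.0068]
eef_rot: [180.0, 0.1, -165.5]
contact_force: [0.4, 1.2, 0.2]
gripper_width: 0.0117
gripper_force: 0.0
```

{"name": "move_arm", "arguments": {"plan": [[-0.73,0,0,-0.0025,0,0,0],[-0.73,0.00387,0.001,0,0,0,0],[-0.73,0.00387,0.001,0,0,0,0],[-0.73,0.00387,0.001,0,0,0,0],[-0.73,0.00387,0.001,0,0,0,0],[-0.73,0.00387,0.001,0,0,0,0],[-0.73,0.00387,0.001,0,0,0,0],[-0.73,0.00387,0.001,0,0,0,0],[-0.73,0.00387,0.001,0,0,0,0],[-0.73,0.00387,0.001,0,0,0,0],[-0.73,0.00387,0.001,0,0,0,0],[-0.73,0,0,0,0,0,0],[-0.73,0,0,0,0,0,0]]}}

```text
time_s: 13.68
tcp_pos: [0.5731, 0.1244, 0.003]
eef_rot: [180.0, -0.0, -165.5]
contact_force: [-0.4, -0.3, 0.7]
gripper_width: 0.0119
gripper_force: 0.0
```

```bash
python3 - <<'E'
from h import *
s=telemetry.get_state(); p=s['tcp_pos']-[.6045,.1322,0]; th=np.radians(14.4)
c,n=np.cos(th),np.sin(th); print(p[0]*c+p[1]*n,-p[0]*n+p[1]*c,p[2],s['contact_force'])
c=vision.capture('wrist')
cv2.imwrite('pics/w5.png',cv2.resize(c['img'][160:340,160:400],None,fx=3,fy=3,interpolation=2)[...,::-1])
E
```

```text
-0.03237227145290674 0.0002731082425744581 0.0030198075127667763 [-0.43256658 -0.30792649  0.6770462 ]
```

View pics/w5.png

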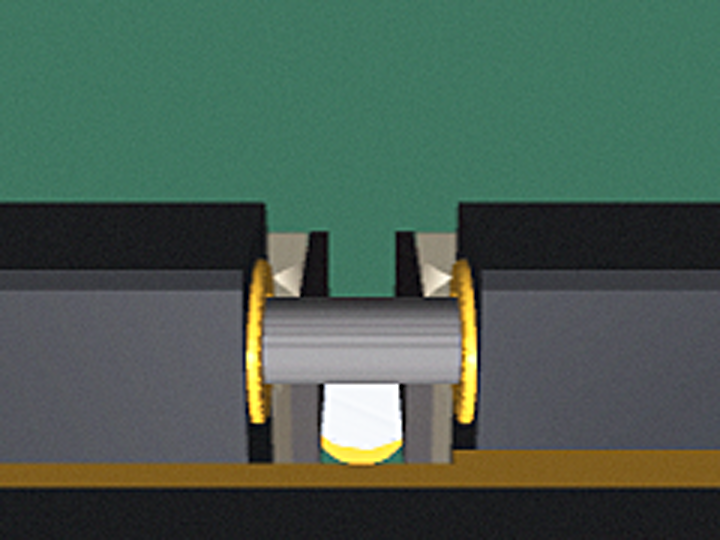

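The cell is being pushed squarely and its front edge is over the gold seat. About 12 mm remains.

{"name": "move_arm", "arguments": {"plan": [[-0.73,0.00194,0.0005,0.001,0,0,0],[-0.73,0.00194,0.0005,0,0,0,0],[-0.73,0.00194,0.0005,0,0,0,0],[-0.73,0.00194,0.0005,0,0,0,0],[-0.73,0.00194,0.0005,0,0,0,0],[-0.73,0.00097,0.00025,0,0,0,0],[-0.73,0,0,0,0,0,0],[-0.73,0,0,0,0,0,0]]}}

```text
time_s: 14.72
tcp_pos: [0.5838, 0.1272, 0.004]
eef_rot: [-180.0, -0.0, -165.5]
contact_force: [-0.1, -0.0, -0.1]
gripper_width: 0.012
gripper_force: 0.0
```

{"name": "move_arm", "arguments": {"plan": [[-0.73,0.00097,0.00025,0,0,0,0],[-0.73,0.0005,0.0001,0,0,0,0],[-0.73,0,0,0,0,0,0],[-0.73,0,0,0,0,0,0]]}}

```text
time_s: 15.22
tcp_pos: [0.5847, 0.1273, 0.0039]
eef_rot: [-180.0, -0.1, -165.5]
contact_force: [-3.4, -0.4, 2.3]
gripper_width: 0.0115
gripper_force: 1.6
```

{"name": "move_arm", "arguments": {"plan": [[-0.73,0.0005,0.0001,0,0,0,0],[-0.73,0,0,0,0,0,0],[-0.73,-0.003,-0.0008,0,0,0,0],[-0.73,-0.01,-0.0026,0,0,0,0],[-0.73,-0.02,-0.005,0,0,0,0],[-0.73,0,0,0.04,0,0,0],[-0.73,0,0,0.06,0,0,0],[-0.73,0.03,0.01,0.06,0,0,0],[-0.73,0.04,0.01,0.02,0,0,0],[-0.73,0.02,0.005,0,0,0,0],[-0.73,0,0,0,0,0,0],[-0.73,0,0,0,0,0,0]]}}

```text
time_s: 16.73
tcp_pos: [0.6397, 0.1432, 0.179]
eef_rot: [-180.0, -0.0, -165.5]
contact_force: [0.3, -0.1, -0.1]
gripper_width: 0.0118
gripper_force: 0.0
```

```bash
python3 - <<'E'
from h import *
c=vision.capture('wrist')
cv2.imwrite('pics/w6.png',cv2.resize(c['img'][90:240,200:360],None,fx=4,fy=4,interpolation=2)[...,::-1])
s=telemetry.get_state(); print(s['tcp_pos'],s['contact_force'])
import pickle;pickle.dump(c,open('w6.pkl','wb'))
E
```

```text
[0.63966854 0.14326305 0.17912439] [-0.08550406  0.33690055 -0.08861567]
```

View pics/w6.png

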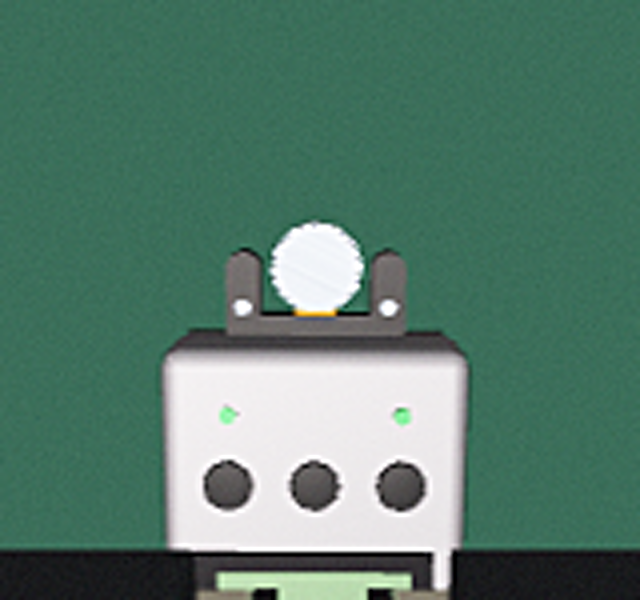

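The cell sits at crop (317,268), centred between the arms (262 and 372) and touching the gold contact. I'm handing it in.

```bash
python3 -c "
from plant import workorder
print(workorder.close_job())"
```

```text
the job is handed in; nothing more can be done
None
```

The job is handed in, with no verdict returned: one cell was dispensed and slid flat into the tester nest, where the last picture shows it centred against the back contact; the plunger was back up and nothing else was knowingly touched.

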